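Put the stray spice jar back behind the rack's rail

TASK

One small red-capped spice jar has been left out on the worktop, to the right of the wooden spice rack. Lift it over the rack's front rail and leave it standing upright on the rack's floor, behind the rail and beside the green-labelled jar that is already there. Leave that green-labelled jar and the salt shaker standing where they are.

Things in the scene. Friction and masses are not known exactly. Their poses are not given: they have to be found in the camera images.
- red_jar: the stray spice jar: round clear jar with reddish-brown spice and label and a bright red cap, 45 mm across, 106 mm tall (cap from 85 mm up), 0.11 kg, loose. Origin at the centre of its underside, z up. It stands on the worktop right of the rack; it and the salt shaker may have changed places
- spice_rack: open-topped dark wooden rack, fixed, 90 mm deep (x, to the back), 320 long (y, to the left), 60 high. Origin: centre of its underside. Floor 15 mm above the worktop; clear space x -35 to +35, y -150 to +150 mm. Front rail of two steel rods at x = -39 mm, top 57 mm above the worktop; back board (10 thick) top 58 mm; end cheeks (10 thick) top 60 mm
- green_jar: green-labelled red-capped spice jar of the same shape and size (45 mm across, 106 mm tall), loose, standing in the rack near the middle of its depth, anywhere from 100 mm left to 100 mm right of the rack's middle; the longer free stretch beside it is the place for the stray jar. Origin at the centre of its underside
- salt_shaker: clear salt shaker with white salt and a grey domed cap, 44 mm across, 90 mm tall, loose, standing on the worktop right of the rack. Origin at the centre of its underside
Mind the look-alikes: they are no part of the job. What is shaped like the salt_shaker but blue or purple is not meant. Leave any purple look-alike of the red_jar alone.

How it is judged:
By the outcome, as a careful person would: the job done as asked, in the order asked, and still so for the second after the job is handed in, with the robot touching nothing.
It also fails if it takes over 40 s, if anything falls off the work surface, if the arm or the gripper's body presses on something with over 40 N, if the wrist force passes 120 N, or if a joint passes its speed limit or range.

ROBOT

A 6-joint arm with a two-finger parallel gripper is mounted at the origin on a cart in front of the work surface, level with it; the furniture and walls round the work are solid. World frame = base frame: x ahead of the robot, y to its left, z up, the work surface at z = 0. Lengths are in m, angles in rad, forces in N, time in s.
With the tool pointing down it reaches from about 0.35 to 0.8 m from the base axis. Payload 7.3 kg.
Tool frame: the origin (TCP) lies at the very end of the fingers, on their centre line; the grasp point (between the pads) lies 19 mm behind it; z points along the fingers, y is the line along which they close (so a half turn about z gives the same grasp; the last joint's range is limited). The gripper opens to 85 mm and grips with 20 to 120 N. Pads are 22 mm wide; open, the fingers measure 114 mm over their backs; the gripper's body (76 mm by 85 mm) begins 54 mm behind the grasp point. The pads swing forward as they close: fully open they stand 13 mm farther back than shut.
Start: joints at [1.002, 0.342, 1.524, -0, 1.275, -0.146], TCP at [0.215, 0.479, 0.21] pointing down, gripper open.
Joint ranges: [-2.53, 2.53], [-0.77, 2.02], [0.04, 2.7], [-1, 4.14], [0.28, 2.66], [-3.11, 3.11]. Speed limits (rad/s): [2.57, 2.57, 3.14, 3.14, 3.14, 3.14].

INTERFACE

Orientations are given as a unit quaternion [x, y, z, w].
In Python, from workcell import bot, read_camera, workorder, boxes_of, spot_point gives the robot as it stands. The module is installed in compiled form; this text tells all that it offers.
- The arm moves only by the tool jog_arm, never from a script. Its argument "motion" is text: rows parted by semicolons, each of 5 numbers parted by spaces: the shift along the tool's x, y, z in cm, then the turn about the tool's z in degrees, then the opening, from -1 (shut) to 1 (fully open). In form: x y z turn claw; .... A call has 1 to 8 rows; each row shifts and turns the commanded pose from where the row before left it, along the tool's axes as they then stand; what a row does not reach is not made up. A row lasts 1/8 s, in which the tool goes at most 62.5 mm and 10.7 degrees, less where a joint would pass 70% of its speed; a pose out of reach is approached as far as the arm can. A call is refused whole if a number of a shift passes 6.25 or a number of a turn 10.7, either way. A call with a gripper value outside its range is refused whole. The fingers move at their own pace and stop on an object; the grip force is fixed at half the most. Time passes only in rows, so rows that do not move let the fingers close. It gives the time, the measured TCP pose, the force, the opening and the grip force at its end, in the units of the state.
- bot.read_state(): the state, without advancing time (a new reading comes with each control period).
- read_camera(name): name is "scene" or "top" or "wrist"; returns a dict with "image" (384x512x3 uint8, blue, green, red), "intrinsics" (3x3 intrinsics, pixels), "T" (4x4, takes a point from camera to world coordinates); the wrist camera has in their place "mount" (4x4, takes a point from camera to tool coordinates, whose origin is the TCP and whose axes are the flange's). Camera axes: x right, y up, looking along -z (the intrinsics and any distortion apply to the point x, -y, -z); pixel columns grow to the right and rows downward; lengths in m; the calibration is good to about 2 mm. A picture is of the moment at which its call begins: read the wrist's pose just before it. There is no depth.
- workorder.sign_off(): hands the job in; it is judged then, once.
Trained networks look in a picture, given as the dict that the camera call returned (one of the last four; its "shot" number tells which), for a name from the list of things; names that differ only in an ending like _2 or _b are one class to them, and where a whole thing is asked for, a point or a joint stands for the part that bears it (a point fixed in the world has none). Each returns a list of dicts, best first, with "p" (0 to 1); they miss things now and then, are a little off and sometimes report something else, mostly with a low value. They report only what shows in the picture. A call takes as long as a camera call. They do not tell look-alikes from the thing itself.
- boxes_of(picture, name): "rect" ([centre column, centre row, width, height] in pixels, round what is visible of it).
- spot_point(picture, name): "uv" ([column, row] in pixels: a listed point, or the origin of a listed thing).
The state is a dict: "clock": time; "joint_positions": joint angles; "qvel": joint speeds; "tau": joint torques, N m; "tcp_pos": TCP position; "tool_rot": TCP orientation; "force": force on the tool from outside, world axes, zero at the start; "ft_torque": the same for the moment, N m; "gripper_width": finger opening in m; "grip_force": force on a finger pad.
Only numpy, scipy, OpenCV 4.12 (cv2) and the standard library are available. Lean on these libraries where they do the work, as an engineer would, in place of code of your own. Each camera call takes 0.05 s, during which the arm holds its last target. There are 200 camera calls.

## Working session

There is one attempt and no reset: what is moved stays moved. The work goes in short steps, Python scripts to look and compute and a tool call to move; the robot and the scene stay as the last step left them, time stands still between calls to the robot, and variables do not carry over. Pictures are saved under pics/ and viewed, at most 10 in all, crops included, and the job is handed in when it is done.

Besides the shell and the picture viewer there is one more tool, called after ">>>" by a JSON object that holds its "method" and its "body", one argument or row to a line. jog_arm: Moves the arm, as the interface text tells. Its arguments: {"type":"object","properties":{"motion":{"type":"string"}},"required":["motion"]}

```bash
mkdir -p pics; cat > h.py <<'E'
import numpy as np, cv2
from scipy.spatial.transform import Rotation as R
from workcell import bot, read_camera, workorder, boxes_of, spot_point
def ray(pic,uv,T=None):
    T=pic["T"] if T is None else T
    K=np.array(pic["intrinsics"]);T=np.array(T)
    a=np.linalg.inv(K)@[uv[0],uv[1],1]
    return T[:3,3],T[:3,:3]@[a[0],-a[1],-a[2]]
def onz(pic,uv,z,T=None):
    o,d=ray(pic,uv,T);return o+d*(z-o[2])/d[2]
def wristT(pic,s):
    M=np.eye(4);M[:3,:3]=R.from_quat(s["tool_rot"]).as_matrix();M[:3,3]=s["tcp_pos"]
    return M@np.array(pic["mount"])
E
python3 - <<'E'
from h import *
print(bot.read_state())
ims=[]
for n in("scene","top"):
    p=read_camera(n);ims.append(p["image"]);print(n,[k for k in p],p["intrinsics"],np.round(p["T"],3).tolist())
    for t in("red_jar","green_jar","salt_shaker","spice_rack"):
        for b in boxes_of(p,t)[:5]: print(t,"box",np.round(b["rect"]),round(b["p"],2))
        for b in spot_point(p,t)[:5]: print(t,"pt",np.round(b["uv"],1),round(b["p"],2),np.round(onz(p,b["uv"],0.015 if t=="green_jar" else 0),3))
    cv2.imwrite(f"pics/{n}.png",p["image"])
E
```

```text
{'clock': 0.0, 'joint_positions': array([ 1.00202298e+00,  3.42687288e-01,  1.52504652e+00,  2.18910023e-05,
        1.27543767e+00, -1.46035504e-01]), 'qvel': array([-0.00013839,  0.00035893,  0.00043369, -0.00095437, -0.00055123,
        0.00113483]), 'tau': array([ 2.76504743e-04, -4.33681190e+01, -2.46010906e+01, -1.46242587e-04,
        8.03560310e-03, -1.74458592e-05]), 'tcp_pos': array([0.21512639, 0.47839753, 0.2094341 ]), 'tool_rot': array([ 2.09801609e-01,  9.77743658e-01, -7.35864889e-04, -2.85978370e-04]), 'force': array([ 0.50774439,  0.77604561, -0.03202769]), 'ft_torque': array([ 0.03691195,  0.00451346, -0.00483923]), 'grip_force': 0.0, 'gripper_width': 0.08537733646946782}
scene ['image', 'intrinsics', 'T', 'shot'] [[491.13126001   0.         257.49865497]
 [  0.         491.13126001 193.60032791]
 [  0.           0.           1.        ]] [[0.655, 0.431, -0.621, -0.392], [-0.756, 0.367, -0.542, -0.697], [-0.006, 0.824, 0.566, 0.81], [0.0, 0.0, 0.0, 1.0]]
red_jar box [245. 213.  17.  47.] 0.92
red_jar box [277. 200.  22.  44.] 0.67
red_jar pt [276.  210.8] 0.75 [ 0.4
[... 763 characters left out ...]
.015, 0.012, 0.034], [0.015, 0.161, 0.987, 1.122], [0.0, 0.0, 0.0, 1.0]]
red_jar box [274. 193.  17.  23.] 0.59
red_jar box [265. 230.  21.  18.] 0.51
red_jar pt [264.  232.5] 0.72 [ 0.338 -0.007  0.   ]
red_jar pt [271.9 195.8] 0.61 [ 0.445 -0.029  0.   ]
green_jar box [145. 176.  25.  25.] 0.7
green_jar pt [149.7 176.9] 0.82 [0.492 0.322 0.015]
salt_shaker box [322. 193.  14.  22.] 0.74
salt_shaker box [352. 191.  18.  19.] 0.66
salt_shaker pt [305.3 219. ] 0.58 [ 0.379 -0.126  0.   ]
salt_shaker pt [349.8 188.2] 0.57 [ 0.471 -0.257  0.   ]
salt_shaker pt [322.4 194.1] 0.52 [ 0.452 -0.176  0.   ]
spice_rack box [176. 177. 122.  38.] 0.74
spice_rack pt [182.5 177.5] 0.71 [0.495 0.231 0.   ]
```

View pics/scene.png

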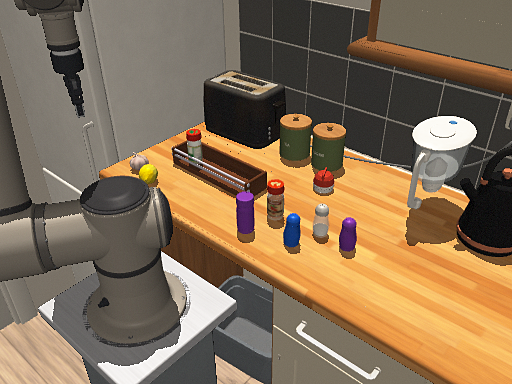

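View pics/top.png

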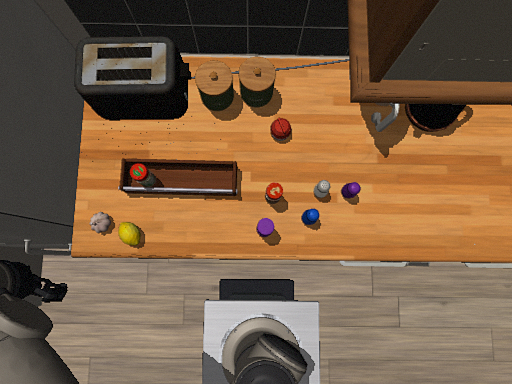

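The scene view shows these red_jar candidates:
- The red-capped jar at scene (276,203), top (274,191).
- The purple look-alike at scene (245,213), top (265,228).
- The green-labelled jar in the rack at scene (194,145).
- A tomato at scene (323,181).

The first matches the description, so I'll check it in a close crop and measure the caps and rack.

```bash
python3 - <<'E'
from h import *
s=read_camera("scene");t=read_camera("top")
a=cv2.resize(s["image"][135:255,160:300],None,fx=4,fy=4,interpolation=cv2.INTER_CUBIC)[:,:,:]
b=cv2.resize(t["image"][145:245,110:290],None,fx=4,fy=4,interpolation=cv2.INTER_CUBIC)
cv2.imwrite("pics/c1.png",cv2.resize(a,(560,480)));cv2.imwrite("pics/c2.png",b)
im=cv2.cvtColor(t["image"],cv2.COLOR_BGR2HSV).astype(int)
m=(((im[...,0]<6)|(im[...,0]>172))&(im[...,1]>190)&(im[...,2]>110)).astype(np.uint8)
n,l,st,c=cv2.connectedComponentsWithStats(m)
for i in range(1,n):
    if st[i,4]>30:
        print(st[i],c[i].round(1),"z.106",onz(t,c[i],.106).round(3),"z.121",onz(t,c[i],.121).round(3))
E
```

```text
[272 118  17  17 203] [279.7 125.9] z.106 [ 0.619 -0.044  0.106] z.121 [ 0.614 -0.042  0.121]
[130 163  17  17 147] [138.  171.3] z.106 [0.488 0.33  0.106] z.121 [0.484 0.326 0.121]
[267 183  16  14  55] [273.6 188. ] z.106 [ 0.448 -0.028  0.106] z.121 [ 0.446 -0.027  0.121]
```

View pics/c1.png

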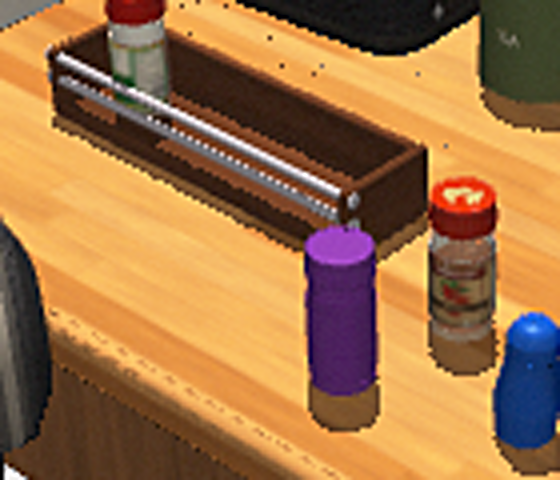

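View pics/c2.png

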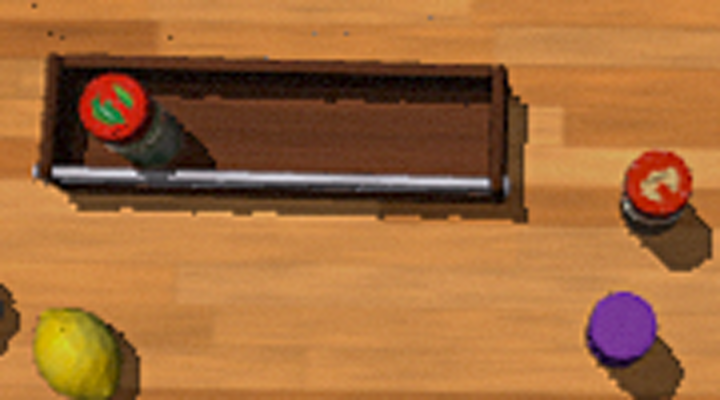

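The crops confirm the choice. The stray jar has a reddish-brown label and its cap is at top-view pixel ≈ (274.5,191). The purple one is in front of it, and the green jar is at the rack's left end, so the free stretch is to its right. I'll turn the tool and approach.

>>> {"method": "jog_arm", "body": {
  "motion": "0 0 0 -8 1; 0 0 0 -8 1; 0 0 0 -8.2 1; -3 -5 0 0 1; -3 -5 0 0 1; -3 -5 0 0 1; -3 -5 0 0 1; -3 -5 0 0 1"
}}

```text
clock: 2.0
tcp_pos: [0.3661, 0.2271, 0.2104]
tool_rot: [0.0, 1.0, 0.0, 0.0]
force: [-0.4, -0.2, -0.6]
gripper_width: 0.0856
grip_force: 0.0
```

```bash
python3 - <<'E'
from h import *
t=read_camera("top")
f=lambda u,v:(110+u/4,145+v/4)
for n,uv,z in[("BL",f(47,57),.06),("BR",f(505,67),.06),("FRtop",f(492,195),.06),("railL",f(55,174),.057),("railR",f(490,184),.057),("greencap",f(113,106),.121),("redcap",f(658,184),.106),("purple",f(622,328),.106)]:
    print(n,onz(t,uv,z).round(3))
E
```

```text
BL [0.531 0.391 0.06 ]
BR [0.529 0.074 0.06 ]
FRtop [0.439 0.081 0.06 ]
railL [0.45  0.381 0.057]
railR [0.447 0.082 0.057]
greencap [0.484 0.325 0.121]
redcap [ 0.44  -0.03   0.106]
purple [ 0.345 -0.007  0.106]
```

>>> {"method": "jog_arm", "body": {
  "motion": "-1.5 -5 0 0 1; -1.5 -5 0 0 1; -1.5 -5 0 0 1; -1.5 -5 0 0 1; -1.4 -5.7 0 0 1; 0 0 0 0 1; 0 0 0 0 1"
}}

```text
clock: 2.92
tcp_pos: [0.4389, -0.028, 0.21]
tool_rot: [0.001, 1.0, 0.0, -0.0]
force: [0.5, 0.7, -0.3]
gripper_width: 0.0849
grip_force: 0.0
```

```bash
python3 - <<'E'
from h import *
s=bot.read_state();w=read_camera("wrist");T=wristT(w,s)
cv2.imwrite("pics/w1.png",w["image"]);print(s["tcp_pos"],T.round(3).tolist())
for b in boxes_of(w,"red_jar")[:4]: print(np.round(b["rect"]),b["p"])
for b in spot_point(w,"red_jar")[:4]: print(np.round(b["uv"]),b["p"],onz(w,b["uv"],0,T).round(4))
im=cv2.cvtColor(w["image"],cv2.COLOR_BGR2HSV).astype(int)
m=(((im[...,0]<6)|(im[...,0]>172))&(im[...,1]>190)&(im[...,2]>110)).astype(np.uint8)
n,l,st,c=cv2.connectedComponentsWithStats(m)
for i in range(1,n):
    if st[i,4]>200: print(st[i],c[i].round(1),onz(w,c[i],.106,T).round(4))
E
```

```text
[ 0.4389014  -0.02796925  0.20997105] [[0.003, -0.946, -0.325, 0.356], [1.0, 0.003, -0.0, -0.029], [0.001, -0.325, 0.946, 0.372], [0.0, 0.0, 0.0, 1.0]]
[285.  64.  64.  65.] 0.93
[255. 177.  54.  75.] 0.76
[276.  69.] 0.83 [ 0.3501 -0.0078  0.    ]
[256. 157.] 0.65 [ 0.4431 -0.0284  0.    ]
[ 230  162   52   49 1254] [255.6 185.4] [ 0.4417 -0.0289  0.106 ]
```

View pics/w1.png

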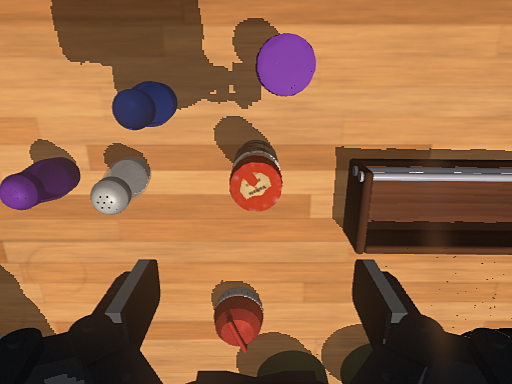

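The wrist view shows the red cap at (256,186), which puts the jar at about (0.442, -0.029). Both fingers have clear space around it. I'll descend and grip.

>>> {"method": "jog_arm", "body": {
  "motion": "-0.3 0 4 0 1; 0 0 4 0 1; 0 0 4 0 1; 0 0 2 0 1; 0 0 2 0 1; 0 0 0 0 1; 0 0 0 0 0; 0 0 0 0 -1"
}}

```text
clock: 4.08
tcp_pos: [0.4428, -0.0281, 0.051]
tool_rot: [-0.0, 1.0, -0.0, 0.001]
force: [0.2, 0.3, 0.2]
gripper_width: 0.0517
grip_force: 0.0
```

>>> {"method": "jog_arm", "body": {
  "motion": "0 0 0 0 -1; 0 0 0 0 -1; 0 0 0 0 -1; 0 0 0 0 -1; 0 0 0 0 -1; 0 0 0 0 -1"
}}

```text
clock: 4.82
tcp_pos: [0.4429, -0.0283, 0.0512]
tool_rot: [0.0, 1.0, -0.0, 0.001]
force: [-1.0, 1.8, 4.5]
gripper_width: 0.043
grip_force: 60.2
```

>>> {"method": "jog_arm", "body": {
  "motion": "0 0 -2 0 -1; 0 0 -4 0 -1; 0 0 -4 0 -1; 0 0 -4 0 -1; 0 3 0 0 -1; -1 5 0 0 -1; -1 5 0 0 -1; -1 5 0 0 -1"
}}

```text
clock: 5.82
tcp_pos: [0.4724, 0.1532, 0.1906]
tool_rot: [0.0, 1.0, 0.0, 0.0]
force: [0.9, 0.2, -0.9]
gripper_width: 0.043
grip_force: 61.2
```

>>> {"method": "jog_arm", "body": {
  "motion": "-1 3 0 0 -1; -0.4 1.3 0 0 -1; 0 0 0 0 -1; 0 0 0 0 -1"
}}

```text
clock: 6.32
tcp_pos: [0.486, 0.1936, 0.1901]
tool_rot: [0.001, 1.0, -0.0, -0.0]
force: [0.6, -0.3, -0.9]
gripper_width: 0.0428
grip_force: 61.3
```

```bash
python3 - <<'E'
from h import *
s=bot.read_state();w=read_camera("wrist");T=wristT(w,s);p=read_camera("scene")
cv2.imwrite("pics/w2.png",w["image"])
cv2.imwrite("pics/s2.png",cv2.resize(p["image"][90:240,140:310],None,fx=4,fy=4,interpolation=cv2.INTER_CUBIC))
print(s["tcp_pos"],s["force"],s["grip_force"])
E
```

```text
[0.4860061  0.19355606 0.19011475] [ 0.60870242 -0.27045767 -0.91827327] 61.253659657377284
```

View pics/w2.png

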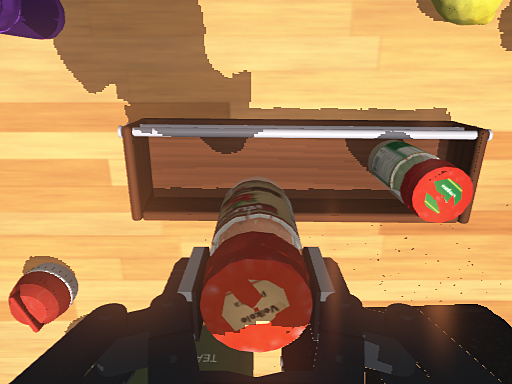

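View pics/s2.png

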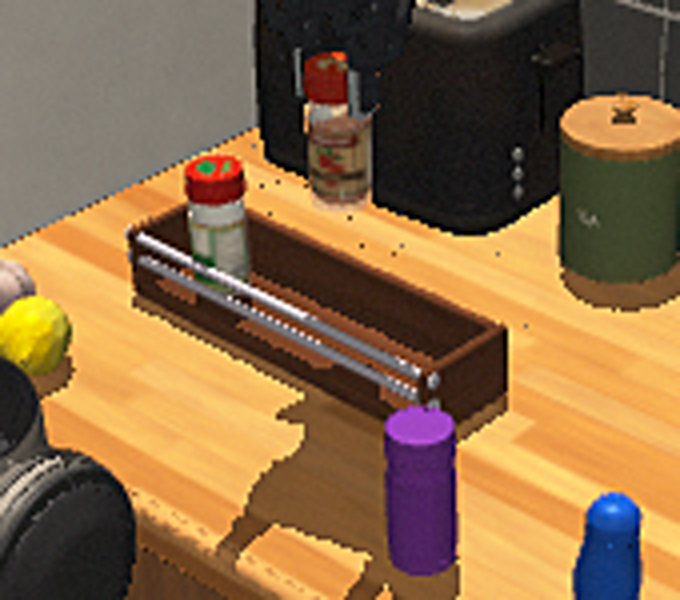

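The jar hangs upright over the rack's floor. The green jar stands well clear to the left, with its cap at wrist pixel (441,194). The rail is at row ≈133. I'll check the rack's depth with these pixels before going down.

```bash
python3 - <<'E'
from h import *
s=bot.read_state();w=read_camera("wrist");T=wristT(w,s)
for n,uv,z in[("rail L",(150,132),.054),("rail R",(460,132),.054),("cheek backL",(135,219),.06),("cheek front L",(127,122),.06),("greencap",(441,194),.121)]:
    print(n,onz(w,uv,z,T).round(4))
g=w["image"][:,:,:].astype(int).sum(2)
print([(r,int(g[r,350])) for r in range(116,230,2)])
E
```

```text
rail L [0.4502 0.1006 0.054 ]
rail R [0.451 0.371 0.054]
cheek backL [0.5301 0.0801 0.06  ]
cheek front L [0.4407 0.0839 0.06  ]
greencap [0.4846 0.3259 0.121 ]
[(116, 351), (118, 359), (120, 85), (122, 145), (124, 142), (126, 369), (128, 394), (130, 560), (132, 708), (134, 765), (136, 721), (138, 72), (140, 143), (142, 155), (144, 154), (146, 153), (148, 153), (150, 204), (152, 295), (154, 311), (156, 301), (158, 276), (160, 266), (162, 270), (164, 281), (166, 266), (168, 263), (170, 286), (172, 283), (174, 270), (176, 274), (178, 296), (180, 279), (182, 275), (184, 271), (186, 305), (188, 310), (190, 127), (192, 152), (194, 149), (196, 154), (198, 137), (200, 117), (202, 128), (204, 131), (206, 133), (208, 132), (210, 129), (212, 130), (214, 245), (216, 307), (218, 304), (220, 286), (222, 592), (224, 578), (226, 559), (228, 552)]
```

>>> {"method": "jog_arm", "body": {
  "motion": "-0.2 0 3 0 -1; 0 0 4 0 -1; 0 0 3 0 -1; 0 0 1 0 -1; 0 0 0.8 0 -1; 0 0 0.4 0 -1; 0 0 0 0 -1; 0 0 0 0 -1"
}}

```text
clock: 7.48
tcp_pos: [0.4887, 0.1948, 0.0688]
tool_rot: [0.0, 1.0, 0.0, 0.001]
force: [-0.8, 0.1, -0.8]
gripper_width: 0.0432
grip_force: 61.3
```

>>> {"method": "jog_arm", "body": {
  "motion": "0 0 0.1 0 -1; 0 0 0.1 0 -1; 0 0 0 0 -1; 0 0 0 0 -1"
}}

```text
clock: 7.98
tcp_pos: [0.4884, 0.1948, 0.0663]
tool_rot: [0.0, 1.0, 0.0, 0.0]
force: [-0.4, 0.1, 1.4]
gripper_width: 0.0431
grip_force: 61.5
```

The force has turned upward, so the jar is touching the floor. I'll release it gradually and rise.

>>> {"method": "jog_arm", "body": {
  "motion": "0 0 0.05 0 -1; 0 0 0 0 -0.1; 0 0 0 0 0.2; 0 0 0 0 0.5; 0 0 0 0 0.8; 0 0 0 0 1; 0 0 0 0 1; 0 0 0 0 1"
}}

```text
clock: 8.98
tcp_pos: [0.4883, 0.1947, 0.0656]
tool_rot: [0.0, 1.0, 0.0, -0.0]
force: [0.0, -0.3, -0.0]
gripper_width: 0.0854
grip_force: 0.0
```

>>> {"method": "jog_arm", "body": {
  "motion": "0 0 -2 0 1; 0 0 -4 0 1; 0 0 -4 0 1; 0 0 -4 0 1; 0 0 -2 0 1; 0 0 0 0 1; 0 0 0 0 1"
}}

```text
clock: 9.85
tcp_pos: [0.4877, 0.1945, 0.2244]
tool_rot: [0.0, 1.0, -0.0, -0.001]
force: [0.5, -0.1, 0.4]
gripper_width: 0.0849
grip_force: 0.0
```

```bash
python3 - <<'E'
from h import *
s=bot.read_state();w=read_camera("wrist");p=read_camera("scene")
a=cv2.resize(p["image"][90:240,140:310],(435,384),interpolation=cv2.INTER_CUBIC)
cv2.imwrite("pics/f.png",cv2.resize(np.hstack([w["image"],a]),(800,324)))
print(s["tcp_pos"],s["force"],s["gripper_width"])
E
```

```text
[0.48767222 0.19451675 0.22442962] [ 0.46312028 -0.10147999  0.39997867] 0.08494383258614868
```

View pics/f.png

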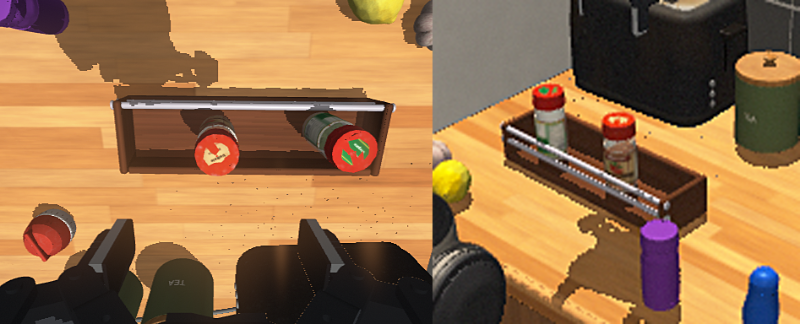

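The red jar stands upright in the rack behind the rail, with its cap at (217,155) in the left panel. The green jar is undisturbed at (354,150), and the gripper is clear of both.

```bash
python3 -c "
from workcell import workorder;print(workorder.sign_off())"
```

```text
the job is handed in; nothing more can be done
None
```

The red-capped jar now stands upright on the rack floor, behind the rail and to the right of the green-labelled jar; that jar and the salt shaker were not touched, and the job was handed in at about 10 s.

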